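Take the disc cap off the vegetable cutter

TASK

Slide the flat cover of the vegetable cutter all the way open, then unscrew the cap that clamps the shredding disc in the well beneath it; nobody remembers whether its thread is right-hand or left-hand, so try both ways to find out. Lift the cap straight up off its shaft and finish while still holding it, upright and still, at least 10 cm above where it sat and over the well; leave the cup on the machine and the bowl, can, bottle, spare disc and onions around it where they are.

Things in the scene. Friction and masses are not known exactly. Their poses are not given: they have to be found in the camera images.
- cutter: Vegetable cutter, a low aluminium machine fixed to the counter, 240 (x) by 475 mm (y). Origin on the counter; x, y turn with it. From -y to +y: a well under the sliding cover (centre y = -90 mm, rim 92 mm high), a flat motor deck 92 mm high (y 5 to 210 mm), a white control end 135 mm high (y 210 to 275 mm) with a small cup on it. The cover slides along its y.
- cover (a joint): Travel of the flat steel cover over the well, m, along the cutter's +y: 0 covers the well fully, 0.165 is fully open, over the motor deck. It starts between 0 and 0.03, slides with about 3 N of friction and stays where it is left. Plate 190 (x) by 180 (y) by 4 mm, top 96 mm above the counter.
- cover_handle (a point): Point inside the upright grey handle bar on the cover, near the cover's +y edge. The bar is 70 mm long along the cutter's x, 12 mm thick along its y, and rises from the plate (96 mm above the counter) to 130 mm; this point is 118 mm above the counter. Axes as the cutter's.
- cap: Black plastic cap screwed on the shaft in the well: upside-down cup 76 mm across, 26 mm high, with a straight grip bar on top, 68 mm long along the cap's x, 14 mm thick along its y, from 26 to 58 mm above the underside. About 120 g. Origin: centre of the underside; z up along the thread axis. It starts on its seat, x axis along the cutter's x within 0.05 rad.
- cap_bar (a point): Point in the cap's grip bar, on its axis, 47 mm above its underside. Thread, of either hand: turned the wrong way the cap stops after 0.05 to 0.15 rad (to 0.2 if forced hard, 3 N m); the right way it turns easily without having to rise, lifts off once 1.05 to 1.3 rad from its start (end stop about 1.4), not before, and must rise 20 mm to clear the shaft. Axes as the cap's.
- seat (a point): Centre of the cap's seat on the shredding disc (148 mm across) at the bottom of the well, 28 mm above the counter, on the thread axis: the cap's origin lies here while it is screwed on. The well is 180 (x) by 170 mm (y) inside, this point in its middle. Axes as the cutter's.
- cup: Bystander: small steel cup, 56 mm across, 50 mm high, on the cutter's control end. Origin: underside.
- bowl: Bystander: steel bowl, 200 mm across, 80 mm high. Origin: underside.
- spare_disc: Bystander: flat steel ring disc, 150 mm across, 8 mm thick, lying on the counter.
- sanitizer: Bystander: white bottle, 60 mm across, 170 mm high. Origin: underside.
- can: Bystander: closed can, 74 mm across, 80 mm high. Origin: underside.
- onion_a: Bystander: red onion, 76 mm across, 75 mm high, on the counter.
- onion_b: Bystander: red onion, 76 mm across, 75 mm high, on the counter beyond the cutter.

How it is judged:
On the way, in this order (a step that is already met when the one before it is completed fails the run):
1. the cover is slid fully open while the cap is still on its seat (value of joint cover above 0.14 m and distance between cap and seat below 0.01 m), for 0.2 s.
2. the cap has been unscrewed: turned at least 0.8 rad while still on the shaft (angle between the x axis of cap and the x axis of cutter, either way round above 0.8 rad and z of cap in the frame of seat below 0.02 m and horizontal distance between cap and seat below 0.01 m), for 0.05 s.
At the end, for the whole second after the job is handed in: The cover is open (0.14 m or more), and the fingers hold the cap (pinch over 2 N) still (under 0.03 m/s), upright within 0.3 rad, its underside more than 85 mm above its seat and within 70 mm of the thread axis sideways, touching neither cutter nor cover (value of joint cover above 0.14 m and z of cap in the frame of seat above 0.085 m and horizontal distance between cap and seat below 0.07 m and angle between cap's own z axis and vertical below 0.3 rad and linear speed of cap below 0.03 m/s and contact force between cap and the fingers above 2 N and contact force between cap and cutter below 0.2 N); the arm keeps its last pose, push and grip.
It fails at once if a bystander was moved more than 40 mm (distance of any of cup, bowl, spare_disc, sanitizer, can, onion_a, onion_b from where it was at the start of the episode above 0.04 m).
It also fails if it takes over 53 s, if anything falls off the work surface, if the arm or the gripper's body presses on something with over 40 N, if the wrist force passes 120 N, or if a joint passes its speed limit or range.

ROBOT

A 6-joint arm with a two-finger parallel gripper is mounted at the origin on the work surface. World frame = base frame: x ahead of the robot, y to its left, z up, the work surface at z = 0. Lengths are in m, angles in rad, forces in N, time in s.
With the tool pointing down it reaches from about 0.375 to 0.925 m from the base axis. Payload 5.7 kg.
Tool frame: the origin (TCP) lies at the very end of the fingers, on their centre line; the grasp point (between the pads) lies 19 mm behind it; z points along the fingers, y is the direction in which the jaws open and shut (so a half turn about z gives the same grasp; the last joint's range is limited). The gripper opens to 85 mm and grips with 20 to 120 N. Pads are 22 mm wide; open, the fingers measure 114 mm over their backs; the gripper's body (76 mm by 85 mm) begins 54 mm behind the grasp point. The pads swing forward as they close: fully open they stand 13 mm farther back than shut.
Start: joints at [0.996, 0.359, 1.51, -0, 1.272, -0.115], TCP at [0.266, 0.538, 0.195] pointing down, gripper open.
Joint ranges: [-2.97, 2.97], [-1.01, 2.36], [0.21, 2.38], [-0.96, 4.11], [0.2, 2.71], [-2.98, 2.98]. Speed limits (rad/s): [2.39, 2.39, 3.14, 3.14, 3.14, 3.14].

INTERFACE

Orientations are given as a rotation vector (axis times angle).
In Python, from station import r gives the robot as it stands.
- The arm moves only by the shell command python3 -m crank 'ROWS' [FORCE]. ROWS is JSON, a list of rows, each an object of numbers: "ax", "ay", "az": the turn, a rotation vector about the tool's x, y, z in units of 8 degrees (1.0 is 8 degrees); "tx", "ty", "tz": the shift along the tool's x, y, z in units of 30 mm (1.0 is 30 mm); "fingers": the opening, from 0 (shut) to 1 (fully open). A call has exactly 5 rows; each row is the pose to reach, as a shift and turn from the pose commanded when the call began, along the tool's axes at that moment; what a row does not reach only later rows make up. A row lasts 1/10 s, in which the tool goes at most 50 mm and 8.59 degrees, less where a joint would pass 70% of its speed; a pose out of reach is approached as far as the arm can. A call with a gripper value outside its range is refused whole. The fingers move at their own pace and stop on an object; FORCE is the grip in N (left out, the last holds). Time passes only in rows, so rows that repeat a pose let the fingers close, or fill a call up. It gives the time, the measured TCP pose, the force and the opening at its end, in the units of the state.
- r.observe(): the state, without advancing time (a new reading comes with each control period).
- r.snapshot(name): name is "scene" or "top" or "wrist"; returns the picture (384x512x3 uint8, blue, green, red); there is no depth.
- r.calibration(name): a dict with "fx", "fy", "cx", "cy" (pixels), "rvec" (rotation vector, rad) and "tvec" (3), from world to camera coordinates, as OpenCV has them. Camera axes: x right, y down, z forward; pixel columns grow to the right and rows downward; lengths in m; the calibration is good to about 2 mm. A picture is of the moment at which its call begins: read the wrist's pose just before it. calibration takes no time and is no camera call; for the wrist camera it gives the pose at the moment of the call.
- r.close_job(): hands the job in, once; it reports no verdict.
Trained networks look in the newest picture that a camera, given by its name, has taken for a name from the list of things; names that differ only in an ending like _2 or _b are one class to them, and where a whole thing is asked for, a point or a joint stands for the part that bears it (a point fixed in the world has none). Each returns a list of dicts, best first, with "confidence" (0 to 1); they miss things now and then, are a little off and sometimes report something else, mostly with a low value. They report only what shows in the picture. A call takes as long as a camera call.
- r.outline_of(camera, target): "region" (384x512 bool, what is visible of it) and "extent" ([centre column, centre row, width, height] in pixels, round what is visible of it).
The state is a dict: "time": time; "joints": joint angles; "joint_vel": joint speeds; "tau": joint torques, N m; "eef_pos": TCP position; "tool_rot": TCP orientation; "contact_force": force on the tool from outside, world axes, zero at the start; "torque": the same for the moment, N m; "grip_width": finger opening in m.
Only numpy, scipy, OpenCV 4.12 (cv2) and the standard library are available. Lean on these libraries where they do the work, as an engineer would, in place of code of your own. Each camera call takes 0.05 s, during which the arm holds its last target.

## Working session

There is one attempt and no reset: what is moved stays moved. The work goes in short steps, Python scripts to look and compute and a shell command to move; the robot and the scene stay as the last step left them, time stands still between calls to the robot, and variables do not carry over. Pictures are saved under pics/ and viewed, and the job is handed in when it is done.

```bash
ls; mkdir -p pics
python3 - <<'E'
from station import r
import cv2
o=r.observe(); print(o['time'],o['eef_pos'],o['tool_rot'],o['contact_force'],o['grip_width'])
for n in ('scene','top'):
    cv2.imwrite(f'pics/{n}0.png',r.snapshot(n)); print(n,r.calibration(n))
E
```

```text
pics
0.0 [0.26587616 0.53704724 0.19383595] [-7.15805188e-01 -3.05829322e+00  2.74571388e-03] [ 0.17434415 -0.94398324  1.15698403] 0.08527506677258337
scene {'fx': 396.837612945186, 'fy': 396.837612945186, 'cx': 250.77893030931367, 'cy': 190.9792029065805, 'rvec': array([ 2.37978168,  0.65454631, -0.24188903]), 'tvec': array([-0.4631855 , -0.16191867,  1.57483108])}
top {'fx': 384.2187452058507, 'fy': 384.2187452058507, 'cx': 252.0514736721301, 'cy': 192.19395375549925, 'rvec': array([ 2.15172059, -2.13885371,  0.20252366]), 'tvec': array([-0.04184257,  0.59359635,  1.21974754])}
```

View pics/scene0.png

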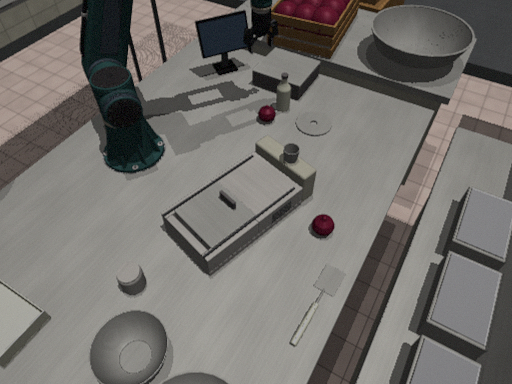

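View pics/top0.png

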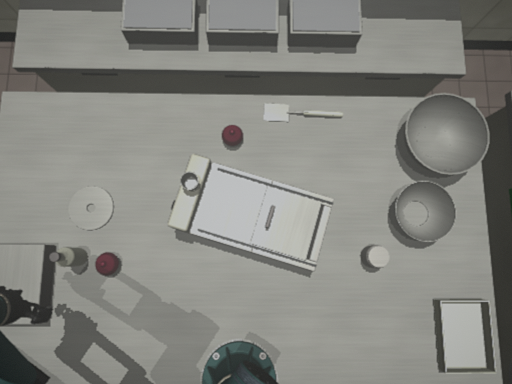

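The top view shows the cutter with its control end and cup at about (190,190). The cover's handle bar is at about (270,217) and the well end is at lower right. Next I'll measure the pose.

```bash
cat > h.py <<'E'
import numpy as np, cv2
from station import r
from scipy.spatial.transform import Rotation as R
def ray(cal,uv,z):
    Rm=R.from_rotvec(cal['rvec']).as_matrix(); c=-Rm.T@cal['tvec']
    uv=np.atleast_2d(uv).astype(float)
    d=np.c_[(uv[:,0]-cal['cx'])/cal['fx'],(uv[:,1]-cal['cy'])/cal['fy'],np.ones(len(uv))]@Rm
    return c+d*((z-c[2])/d[:,2])[:,None]
def proj(cal,P):
    P=np.atleast_2d(P).astype(float)
    q=P@R.from_rotvec(cal['rvec']).as_matrix().T+cal['tvec']
    return np.c_[q[:,0]/q[:,2]*cal['fx']+cal['cx'],q[:,1]/q[:,2]*cal['fy']+cal['cy']]
E
python3 - <<'E'
from h import *
im=r.snapshot('top')
cal=r.calibration('top')
for t,z in (('cover_handle',.1),('cover',.096),('cutter',.092),('cup',.16)):
    for d in r.outline_of('top',t)[:2]:
        m=d['region'].astype(np.uint8); print(t,d['confidence'],d['extent'],m.sum())
        if m.sum()<30: continue
        ys,xs=np.nonzero(m); rc=cv2.minAreaRect(np.c_[xs,ys].astype(np.float32)); b=cv2.boxPoints(rc)
        print(' px centroid',xs.mean(),ys.mean(),'world',ray(cal,[xs.mean(),ys.mean()],z).round(4),'\n',b.round(1).tolist(),'\n',ray(cal,b,z).round(4).tolist())
x=cv2.resize(im[140:290,160:350],None,fx=4,fy=4,interpolation=cv2.INTER_CUBIC); cv2.imwrite('pics/crop.png',x)
E
```

```text
cover_handle 0.71 [286.1, 224.9, 73.2, 70.9] 3424
 px centroid 286.12003504672896 222.99182242990653 world [[ 0.4884 -0.1444  0.1   ]] 
 [[250.1999969482422, 243.89999389648438], [267.1000061035156, 185.6999969482422], [322.79998779296875, 201.89999389648438], [305.79998779296875, 260.1000061035156]] 
 [[0.4229, -0.0319, 0.1], [0.6068, -0.0851, 0.1], [0.5559, -0.2616, 0.1], [0.374, -0.2042, 0.1]]
cover 0.92 [286.1, 222.9, 69.0, 71.1] 3353
 px centroid 286.35609901580676 223.0507008648971 world [[ 0.4885 -0.1456  0.096 ]] 
 [[249.8000030517578, 242.89999389648438], [267.6000061035156, 185.5], [323.20001220703125, 202.6999969482422], [305.3999938964844, 260.1000061035156]] 
 [[0.4262, -0.031, 0.096], [0.6081, -0.0867, 0.096], [0.5539, -0.2637, 0.096], [0.3741, -0.2037, 0.096]]
cutter 0.7 [251.9, 211.2, 166.7, 118.3] 11353
 px centroid 252.43283713555888 213.46912710296837 world [[ 0.5185 -0.0388  0.092 ]] 
 [[165.1999969482422, 225.89999389648438], [189.5, 151.3000030517578], [337.70001220703125, 199.5], [313.3999938964844, 274.1000061035156]] 
 [[0.4776, 0.2342, 0.092], [0.7195, 0.1658, 0.092], [0.5654, -0.3113, 0.092], [0.3313, -0.2281, 0.092]]
cup 0.82 [187.9, 181.7, 17.1, 22.2] 239
 px centroid 189.51046025104603 180.48117154811715 world [[0.6097 0.1531 0.16  ]] 
 [[181.0, 172.0], [197.0, 172.0], [197.0, 189.0], [181.0, 189.0]] 
 [[0.6357, 0.1795, 0.16], [0.6361, 0.1313, 0.16], [0.5838, 0.1298, 0.16], [0.5834, 0.1777, 0.16]]
cup 0.26 [251.0, 210.4, 163.2, 123.7] 11384
 px centroid 252.56640899508082 213.7708186929023 world [[ 0.5101 -0.0376  0.16  ]] 
 [[164.6999969482422, 226.10000610351562], [189.3000030517578, 151.1999969482422], [337.70001220703125, 199.8000030517578], [313.1000061035156, 274.79998779296875]] 
 [[0.4717, 0.2217, 0.16], [0.7009, 0.1565, 0.16], [0.5541, -0.2945, 0.16], [0.3324, -0.2151, 0.16]]
```

View pics/crop.png

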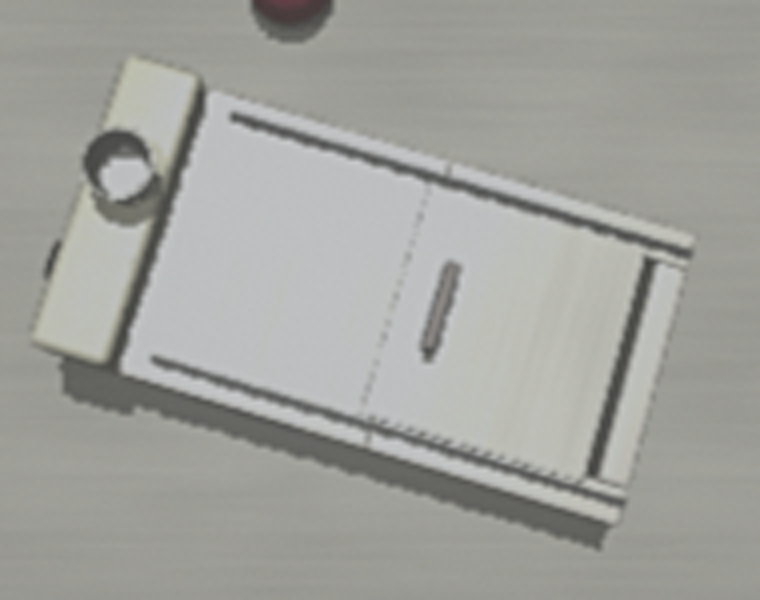

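Run:
```python
from h import *
from scipy.optimize import least_squares
cal=r.calibration('top')
C=np.array([[693,240],[617,523],[130,57],[35,345],[104,362],[202,80]])/4+[160,140]
M=np.array([[.12,-.2,.092],[-.12,-.2,.092],[.12,.275,.135],[-.12,.275,.135],[-.12,.21,.135],[.12,.21,.135]])
def w(p,M): 
    c,s=np.cos(p[2]),np.sin(p[2]); return np.c_[p[0]+c*M[:,0]-s*M[:,1],p[1]+s*M[:,0]+c*M[:,1],M[:,2]]
f=least_squares(lambda p:(proj(cal,w(p,M))-C).ravel(),[.51,-.04,-.3])
p=f.x;print(p,f.fun.reshape(-1,2).round(2))
H=np.array([[455,265],[428,358]])/4+[160,140]
hw=ray(cal,H,.130);print('handle ends',hw, hw.mean(0))
def inv(p,P):
    c,s=np.cos(p[2]),np.sin(p[2]);d=P-np.array(p[:2]);return np.c_[c*d[:,0]+s*d[:,1],-s*d[:,0]+c*d[:,1]]
print('handle in cutter',inv(p,hw[:,:2]))
print('cover edge',inv(p,ray(cal,np.array([[430,182],[362,412],[648,260],[590,475]])/4+[160,140],.096)[:,:2]))
print('seat',w(p,np.array([[0,-.09,.028]])))
o=r.observe();print(o['time'],R.from_rotvec(o['tool_rot']).as_matrix().round(3), o['eef_pos'])
np.save('p.npy',p)
```

```text
[ 0.50934574 -0.0757233  -0.2908332 ] [[ 1.4  -1.05]
 [ 0.62  1.48]
 [-1.04 -1.59]
 [-2.46  0.02]
 [ 0.79  2.08]
 [ 0.82 -1.34]]
handle ends [[ 0.53708762 -0.10344929  0.13      ]
 [ 0.46558275 -0.0824852   0.13      ]] [ 0.50133518 -0.09296724  0.13      ]
handle in cutter [[ 0.0345273  -0.01860665]
 [-0.0399862  -0.019027  ]]
cover edge [[ 0.09776776  0.01800223]
 [-0.09234892  0.01688652]
 [ 0.08846532 -0.16561239]
 [-0.08717501 -0.1664381 ]]
seat [[ 0.4835382  -0.16194377  0.028     ]]
0.35 [[-0.896  0.444 -0.   ]
 [ 0.444  0.896 -0.   ]
 [ 0.    -0.001 -1.   ]] [0.26616949 0.53752189 0.19445491]
```

```bash
cat >> h.py <<'E'
P=np.load('p.npy')
def c2w(v):
    c,s=np.cos(P[2]),np.sin(P[2]); return np.array([P[0]+c*v[0]-s*v[1],P[1]+s*v[0]+c*v[1],v[2]])
def w2c(v):
    c,s=np.cos(P[2]),np.sin(P[2]); d=np.array(v[:2])-P[:2]; return np.array([c*d[0]+s*d[1],-s*d[0]+c*d[1],v[2]])
def rel(tc,yaw=0.):
    # target: TCP in cutter coords, tool x = cutter x turned by yaw (about up), tool z down
    o=r.observe(); T=R.from_rotvec(o['tool_rot'])
    G=R.from_euler('z',P[2]+yaw)*R.from_matrix(np.diag([1.,-1,-1]))
    print('t',round(o['time'],2),'tcp cutter',w2c(o['eef_pos']).round(4),'joints',np.round(o['joints'],2),'F',np.round(o['contact_force'],1),'M',np.round(o['torque'],2),'w',round(o['grip_width'],4))
    print('T',(T.inv().apply(c2w(tc)-o['eef_pos'])/.03).round(2),'A',((T.inv()*G).as_rotvec()/np.deg2rad(8)).round(2))
E
python3 - <<'E'
from h import *
cal=r.calibration('top')
print(ray(cal,[65,257],.17),ray(cal,[107,264],.05),ray(cal,[58,257],.17))
rel([-.003,-.019,.25])
E
```

```text
[[0.38069793 0.50114745 0.17      ]] [[0.35891327 0.42158123 0.05      ]] [[0.38061756 0.52103307 0.17      ]]
t 0.35 tcp cutter [-0.4088  0.5178  0.1945] joints [ 1.    0.36  1.51 -0.    1.27 -0.12] F [-0.3  0.5 -0.8] M [ 0.02 -0.03 -0.02] w 0.0854
T [-16.34 -15.36  -1.84] A [-0.000e+00  1.000e-02  2.129e+01]
```

```bash
python3 -m crank '[{"tz":-1.8},{"tx":-3.2,"ty":-3,"tz":-1.9,"az":4.2},{"tx":-16,"ty":-15,"tz":-1.9,"az":20},{"tx":-16,"ty":-15,"tz":-1.9,"az":20},{"tx":-16,"ty":-15,"tz":-1.9,"az":20,"fingers":0.5}]'
python3 - <<'E'
from h import *
rel([-.003,-.019,.2])
E
```

```text
t 0.35 tcp cutter [-0.4088  0.5178  0.1945] joints [ 1.    0.36  1.51 -0.    1.27 -0.12] F [-0.3  0.5 -0.8] M [ 0.02 -0.03 -0.02] w 0.0854
T [-16.34 -15.36  -0.18] A [-0.000e+00  1.000e-02  2.129e+01]validation failed for argument at $[0]...
```

```bash
python3 -m crank '[{"tx":0,"ty":0,"tz":-1.8,"ax":0,"ay":0,"az":0,"fingers":0.5},{"tx":-3.2,"ty":-3,"tz":-1.9,"ax":0,"ay":0,"az":4.2,"fingers":0.5},{"tx":-16,"ty":-15,"tz":-1.9,"ax":0,"ay":0,"az":20,"fingers":0.5},{"tx":-16,"ty":-15,"tz":-1.9,"ax":0,"ay":0,"az":20,"fingers":0.5},{"tx":-16,"ty":-15,"tz":-1.9,"ax":0,"ay":0,"az":20,"fingers":0.5}]'
python3 - <<'E'
from h import *
rel([-.003,-.019,.2])
E
```

```text
time: 0.85
eef_pos: [0.3365, 0.3488, 0.2486]
tool_rot: [1.595, 2.706, 0.001]
contact_force: [0.6, 0.6, -0.2]
grip_width: 0.0431
t 0.85 tcp cutter [-0.2873  0.3571  0.2486] joints [ 0.66  0.14  1.67 -0.    1.33  0.16] F [ 0.6  0.6 -0.2] M [-0.08  0.02  0.04] w 0.0431
T [-15.54  -2.34   1.62] A [ 0.   -0.   16.95]
```

```bash
for i in 1; do python3 -m crank '[{"tx":-15.5,"ty":-2.3,"tz":0,"ax":0,"ay":0,"az":17,"fingers":0.5},{"tx":-15.5,"ty":-2.3,"tz":0,"ax":0,"ay":0,"az":17,"fingers":0.5},{"tx":-15.5,"ty":-2.3,"tz":0,"ax":0,"ay":0,"az":17,"fingers":0.5},{"tx":-15.5,"ty":-2.3,"tz":0,"ax":0,"ay":0,"az":17,"fingers":0.5},{"tx":-15.5,"ty":-2.3,"tz":0,"ax":0,"ay":0,"az":17,"fingers":0.5}]'; done
python3 - <<'E'
from h import *
rel([-.003,-.019,.2])
E
```

```text
time: 1.35
eef_pos: [0.4256, 0.1149, 0.2488]
tool_rot: [2.476, 1.933, 0.001]
contact_force: [1.3, 0.0, 0.1]
grip_width: 0.0425
t 1.35 tcp cutter [-0.1349  0.1586  0.2488] joints [0.11 0.07 1.75 0.   1.31 0.35] F [1.3 0.  0.1] M [ 0.01 -0.05 -0.06] w 0.0425
T [-6.11  4.12  1.63] A [ 0.000e+00 -1.000e-02  1.158e+01]
```

```bash
python3 -m crank '[{"tx":-6.1,"ty":4.1,"tz":1,"ax":0,"ay":0,"az":11.6,"fingers":0.5},{"tx":-6.1,"ty":4.1,"tz":1,"ax":0,"ay":0,"az":11.6,"fingers":0.5},{"tx":-6.1,"ty":4.1,"tz":1,"ax":0,"ay":0,"az":11.6,"fingers":0.5},{"tx":-6.1,"ty":4.1,"tz":1,"ax":0,"ay":0,"az":11.6,"fingers":0.5},{"tx":-6.1,"ty":4.1,"tz":1,"ax":0,"ay":0,"az":11.6,"fingers":0.5}]'
python3 - <<'E'
from h import *
rel([-.003,-.019,.2])
E
```

```text
time: 1.85
eef_pos: [0.5026, -0.0942, 0.218]
tool_rot: [3.012, 0.887, 0.0]
contact_force: [0.6, 1.0, -0.3]
grip_width: 0.0427
t 1.85 tcp cutter [-0.0011 -0.0197  0.218 ] joints [-0.32  0.21  1.67 -0.    1.27  0.68] F [ 0.6  1.  -0.3] M [ 0.02  0.03 -0.05] w 0.0427
T [-0.02 -0.06  0.6 ] A [ 0.01 -0.    6.19]
```

```bash
python3 -m crank '[{"tx":0,"ty":0,"tz":0,"ax":0,"ay":0,"az":1.06,"fingers":0.5},{"tx":0,"ty":0,"tz":0,"ax":0,"ay":0,"az":2.1,"fingers":0.5},{"tx":0,"ty":0,"tz":0,"ax":0,"ay":0,"az":3.2,"fingers":0.5},{"tx":0,"ty":0,"tz":0,"ax":0,"ay":0,"az":4.3,"fingers":0.5},{"tx":0,"ty":0,"tz":0,"ax":0,"ay":0,"az":5.3,"fingers":0.5}]'
python3 - <<'E'
from h import *
rel([-.003,-.019,.2])
E
```

```text
time: 2.35
eef_pos: [0.5013, -0.0903, 0.2184]
tool_rot: [3.131, -0.258, -0.0]
contact_force: [-0.4, 0.3, 0.0]
grip_width: 0.0432
t 2.35 tcp cutter [-0.0035 -0.0162  0.2184] joints [-0.31  0.21  1.67 -0.    1.27  1.42] F [-0.4  0.3  0. ] M [-0.05  0.03  0.03] w 0.0432
T [0.   0.09 0.61] A [0.  0.  0.9]
```

Take a wrist look to refine the handle position and angle.

Run:
```python
from h import *
im=r.snapshot('wrist');cal=r.calibration('wrist')
cv2.imwrite('pics/w1.png',im)
Rm=R.from_rotvec(cal['rvec']).as_matrix();print('cam pos',-Rm.T@cal['tvec'])
top=np.array([c2w(v) for v in ([.035,-.019,.13],[-.035,-.019,.13],[0,-.019,.13])]);print(proj(cal,top))
```

```text
cam pos [ 0.57128227 -0.1038836   0.39739809]
[[263.1561055  145.0292814 ]
 [254.32644445 215.78103915]
 [258.58569638 181.65180596]]
```

View pics/w1.png

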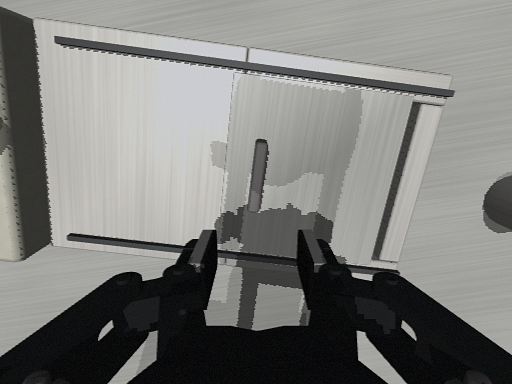

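The handle's top runs from about (263,140) to (253,211), within 5 px of my prediction, so I'll descend straddling it.

```bash
python3 -m crank '[{"tx":0,"ty":0.1,"tz":1.5,"ax":0,"ay":0,"az":0.9,"fingers":0.5},{"tx":0,"ty":0.1,"tz":2.8,"ax":0,"ay":0,"az":0.9,"fingers":0.5},{"tx":0,"ty":0.1,"tz":3.5,"ax":0,"ay":0,"az":0.9,"fingers":0.45},{"tx":0,"ty":0.1,"tz":3.7,"ax":0,"ay":0,"az":0.9,"fingers":0.3},{"tx":0,"ty":0.1,"tz":3.7,"ax":0,"ay":0,"az":0.9,"fingers":0.3}]'
python3 - <<'E'
from h import *
rel([-.003,.127,.107])
E
```

```text
time: 2.9
eef_pos: [0.5005, -0.093, 0.107]
tool_rot: [-3.11, 0.442, 0.002]
contact_force: [-0.5, 0.6, 0.7]
grip_width: 0.0255
t 2.9 tcp cutter [-0.0035 -0.0191  0.107 ] joints [-0.32  0.33  1.81 -0.    1.    1.53] F [-0.5  0.6  0.7] M [ 0.01 -0.03 -0.02] w 0.0255
T [ 0.06 -4.87 -0.  ] A [0.   0.01 0.06]
```

Push the cover open smoothly (about 30 mm per row).

```bash
python3 -m crank '[{"tx":0,"ty":-0.5,"tz":0,"ax":0,"ay":0,"az":0,"fingers":0.3},{"tx":0,"ty":-1.4,"tz":0,"ax":0,"ay":0,"az":0,"fingers":0.3},{"tx":0,"ty":-2.3,"tz":0,"ax":0,"ay":0,"az":0,"fingers":0.3},{"tx":0,"ty":-3.1,"tz":0,"ax":0,"ay":0,"az":0,"fingers":0.3},{"tx":0,"ty":-3.8,"tz":0,"ax":0,"ay":0,"az":0,"fingers":0.3}]'; python3 -m crank '[{"tx":0,"ty":-0.4,"tz":0,"ax":0,"ay":0,"az":0,"fingers":0.3},{"tx":0,"ty":-0.7,"tz":0,"ax":0,"ay":0,"az":0,"fingers":0.3},{"tx":0,"ty":-0.9,"tz":0,"ax":0,"ay":0,"az":0,"fingers":0.3},{"tx":0,"ty":-1.05,"tz":0,"ax":0,"ay":0,"az":0,"fingers":0.3},{"tx":0,"ty":-1.05,"tz":0,"ax":0,"ay":0,"az":0,"fingers":0.3}]'
python3 - <<'E'
from h import *
rel([-.003,.127,.107])
cv2.imwrite('pics/top2.png',cv2.resize(r.snapshot('top')[140:290,160:350],None,fx=4,fy=4,interpolation=cv2.INTER_CUBIC))
E
```

```text
time: 3.4
eef_pos: [0.5347, 0.0183, 0.1094]
tool_rot: [-3.11, 0.443, -0.006]
contact_force: [0.3, -0.0, 0.1]
grip_width: 0.0259
time: 3.9
eef_pos: [0.5418, 0.0465, 0.1075]
tool_rot: [3.11, -0.444, 0.0]
contact_force: [-0.5, 0.4, -0.3]
grip_width: 0.0254
t 3.9 tcp cutter [-0.004   0.1264  0.1075] joints [-0.04  0.38  1.73 -0.    1.03  1.81] F [-0.5  0.4 -0.3] M [ 0.02 -0.01  0.  ] w 0.0254
T [ 0.03 -0.02  0.02] A [ 0.   -0.    0.05]
```

View pics/top2.png

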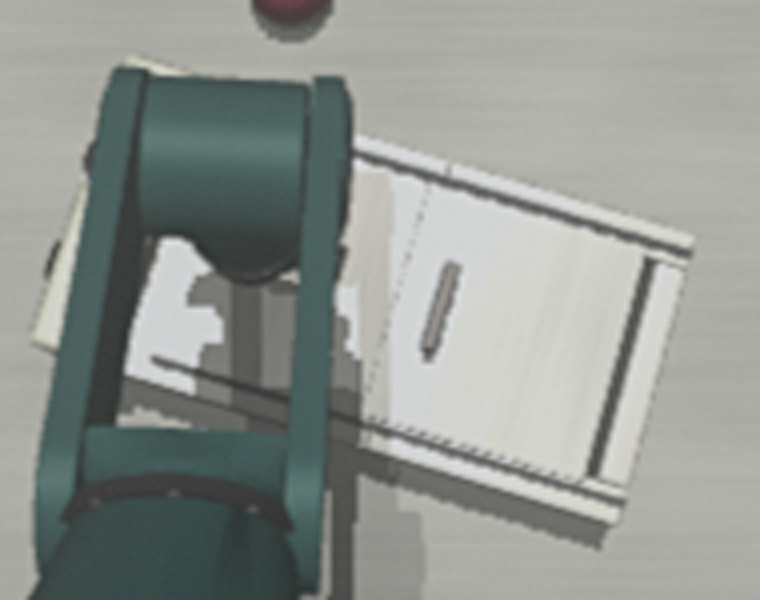

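Run:
```python
from h import *
a=r.snapshot('scene');b=r.snapshot('wrist');cal=r.calibration('wrist');cs=r.calibration('scene')
o=r.observe()
print('tcp px scene',proj(cs,o['eef_pos']),'wrist',proj(cal,o['eef_pos']))
print('handle px scene',proj(cs,[c2w([.035,-.019,.13]),c2w([-.035,-.019,.13])]))
cv2.imwrite('pics/s3.png',cv2.resize(a[110:290,140:350],None,fx=3,fy=3,interpolation=cv2.INTER_CUBIC)); cv2.imwrite('pics/w3.png',b)
```

```text
tcp px scene [[258.0866217  176.79884849]] wrist [[254.56296813 219.42314009]]
handle px scene [[232.90061167 202.43576056]
 [218.63987016 189.77056936]]
```

View pics/s3.png

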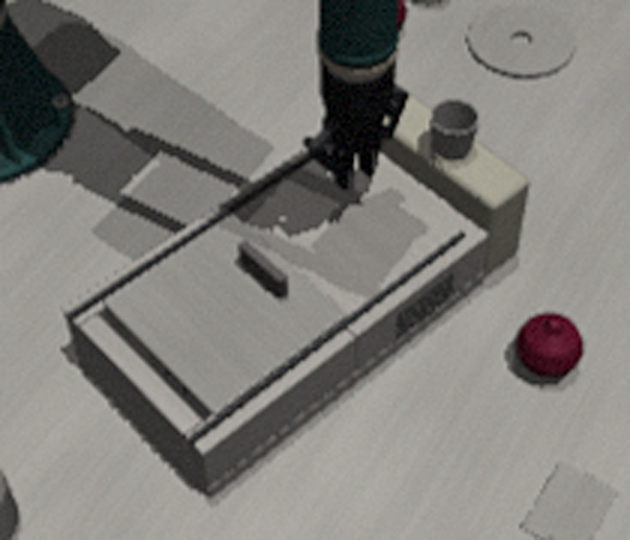

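View pics/w3.png

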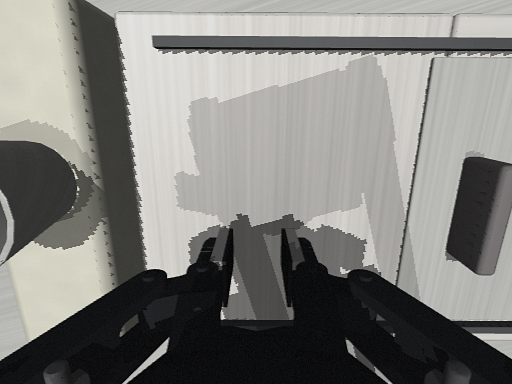

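```bash
python3 - <<'E'
from h import *
cal=r.calibration('wrist');cs=r.calibration('scene');ct=r.calibration('top')
print(cal)
o=r.observe();T=R.from_rotvec(o['tool_rot'])
for back in (0,.01,.02,.03,.05,.07):
    q=[o['eef_pos']+T.apply([0,s*.0127,-back]) for s in(1,-1)]
    print(back,proj(cal,q).round(0).tolist(),'scene',proj(cs,q).round(1).tolist())
for y in (-.019,-.025,-.03):
  print('handle wrist',proj(cal,[c2w(v) for v in ([.035,y,.13],[-.035,y,.13],[.035,y,.096],[-.035,y,.096])]).round(0).tolist())
print('deck',proj(cal,[c2w(v) for v in ([.0,.21,.092],[.0,.0175,.096],[0.095,.0175,.096])]).round(0).tolist())
E
python3 - <<'E'
import cv2
b=cv2.imread('pics/w3.png');cv2.imwrite('pics/w3c.png',cv2.resize(b[130:330,180:512],None,fx=2.4,fy=2.4,interpolation=cv2.INTER_CUBIC))
E
```

```text
{'fx': 289.14044853720014, 'fy': 289.14044853720014, 'cx': 256.77830483029317, 'cy': 191.50273640896722, 'rvec': array([-1.77011013,  2.36289678,  0.33711306]), 'tvec': array([0.19482789, 0.47492759, 0.43673141])}
0 [[274.0, 219.0], [235.0, 219.0]] scene [[255.3, 178.7], [260.8, 174.9]]
0.01 [[275.0, 225.0], [234.0, 225.0]] scene [[255.4, 176.8], [260.9, 172.9]]
0.02 [[276.0, 232.0], [233.0, 232.0]] scene [[255.4, 174.8], [260.9, 170.9]]
0.03 [[277.0, 239.0], [232.0, 239.0]] scene [[255.4, 172.7], [260.9, 168.9]]
0.05 [[279.0, 257.0], [228.0, 257.0]] scene [[255.4, 168.6], [261.0, 164.7]]
0.07 [[283.0, 280.0], [224.0, 280.0]] scene [[255.4, 164.4], [261.1, 160.5]]
handle wrist [[517.0, 170.0], [488.0, 281.0], [473.0, 159.0], [452.0, 254.0]]
handle wrist [[528.0, 170.0], [498.0, 281.0], [482.0, 159.0], [461.0, 254.0]]
handle wrist [[537.0, 170.0], [506.0, 281.0], [490.0, 159.0], [467.0, 254.0]]
deck [[136.0, 205.0], [410.0, 209.0], [434.0, 61.0]]
```

View pics/w3c.png

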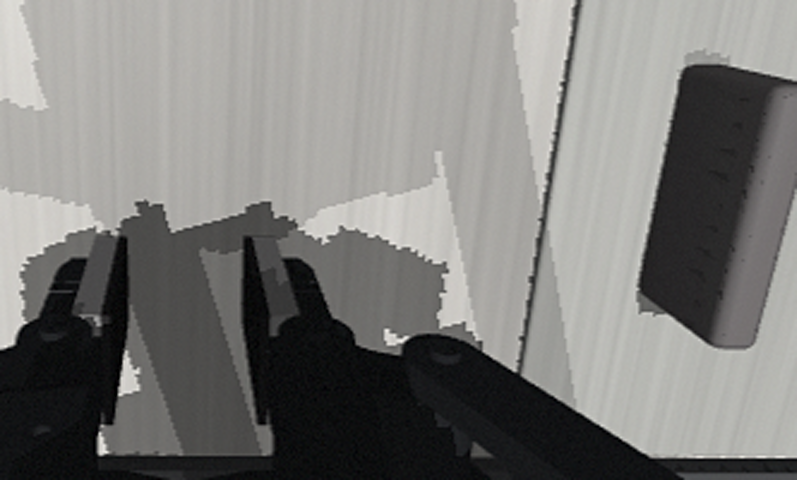

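The wrist view explains the miss. At 25 mm opening the finger tips show at row 229, not the row 219 predicted for the TCP, so they stand about 16 mm back and skimmed over the bar. I'll go back and push from the -y side with the fingers shut.

```bash
python3 -m crank '[{"tx":0,"ty":0,"tz":-1.4,"ax":0,"ay":0,"az":0,"fingers":0},{"tx":0,"ty":1.6,"tz":-1.7,"ax":0,"ay":0,"az":0,"fingers":0},{"tx":0,"ty":3.2,"tz":-1.7,"ax":0,"ay":0,"az":0,"fingers":0},{"tx":0,"ty":4.8,"tz":-1.7,"ax":0,"ay":0,"az":0,"fingers":0},{"tx":0,"ty":6.4,"tz":-1.7,"ax":0,"ay":0,"az":0,"fingers":0}]'
python3 - <<'E'
from h import *
rel([-.002,-.062,.107])
b=r.snapshot('wrist');cal=r.calibration('wrist')
cv2.imwrite('pics/w4.png',cv2.resize(b[100:330,120:400],None,fx=2.5,fy=2.5,interpolation=cv2.INTER_CUBIC))
o=r.observe();T=R.from_rotvec(o['tool_rot'])
for k in (0,.01,.02): print(proj(cal,o['eef_pos']+T.apply([0,0,-k])),(proj(cal,o['eef_pos']+T.apply([0,0,-k]))-[120,100])*2.5)
E
```

```text
time: 4.55
eef_pos: [0.487, -0.1397, 0.1587]
tool_rot: [3.11, -0.444, 0.001]
contact_force: [0.5, -1.3, -0.1]
grip_width: -0.0001
t 4.55 tcp cutter [-0.003  -0.0677  0.1587] joints [-0.42  0.26  1.75 -0.    1.12  1.44] F [ 0.5 -1.3 -0.1] M [ 0.01 -0.03  0.02] w -0.0001
T [ 0.03 -0.19  1.72] A [ 0.   -0.    0.05]
[[254.61024518 219.43707108]] [[336.52561295 298.59267771]]
[[254.49610091 225.34686927]] [[336.24025229 313.36717318]]
[[254.36925588 231.9142476 ]] [[335.92313969 329.785619  ]]
```

View pics/w4.png

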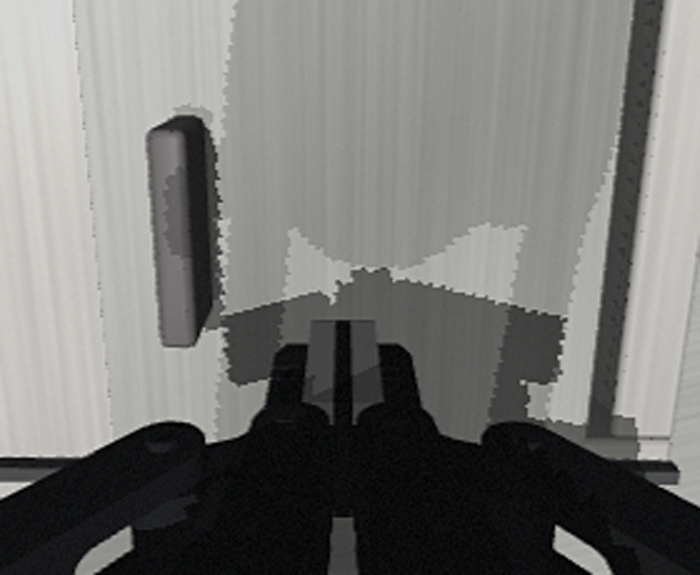

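Even shut, the tips show at row 228 against the TCP's 219, so they seem to end about 15 mm behind the reported TCP. I'll descend behind the bar in small, force-checked steps.

```bash
python3 -m crank '[{"tx":0.03,"ty":-0.1,"tz":1.0,"ax":0,"ay":0,"az":0.05,"fingers":0},{"tx":0.03,"ty":-0.1,"tz":1.6,"ax":0,"ay":0,"az":0.05,"fingers":0},{"tx":0.03,"ty":-0.1,"tz":1.75,"ax":0,"ay":0,"az":0.05,"fingers":0},{"tx":0.03,"ty":-0.1,"tz":1.85,"ax":0,"ay":0,"az":0.05,"fingers":0},{"tx":0.03,"ty":-0.1,"tz":1.85,"ax":0,"ay":0,"az":0.05,"fingers":0}]';  python3 -m crank '[{"tx":0,"ty":0,"tz":0.05,"ax":0,"ay":0,"az":0,"fingers":0},{"tx":0,"ty":0,"tz":0.1,"ax":0,"ay":0,"az":0,"fingers":0},{"tx":0,"ty":0,"tz":0.15,"ax":0,"ay":0,"az":0,"fingers":0},{"tx":0,"ty":0,"tz":0.17,"ax":0,"ay":0,"az":0,"fingers":0},{"tx":0,"ty":0,"tz":0.17,"ax":0,"ay":0,"az":0,"fingers":0}]'
python3 - <<'E'
from h import *
rel([-.002,.106,.098])
a=r.snapshot('scene')
cv2.imwrite('pics/s5.png',cv2.resize(a[150:260,170:300],None,fx=5,fy=5,interpolation=cv2.INTER_CUBIC))
E
```

```text
time: 5.1
eef_pos: [0.4899, -0.1352, 0.1032]
tool_rot: [3.108, -0.455, 0.0]
contact_force: [0.1, 0.6, 0.6]
grip_width: -0.0001
time: 5.6
eef_pos: [0.4896, -0.1351, 0.0979]
tool_rot: [3.108, -0.455, -0.0]
contact_force: [0.0, -0.5, -0.3]
grip_width: 0.0003
t 5.6 tcp cutter [-0.0019 -0.0626  0.0979] joints [-0.41  0.34  1.82 -0.    0.98  1.46] F [ 0.  -0.5 -0.3] M [ 0.03  0.02 -0.02] w 0.0003
T [-0.   -5.62 -0.01] A [0. 0. 0.]
```

View pics/s5.png

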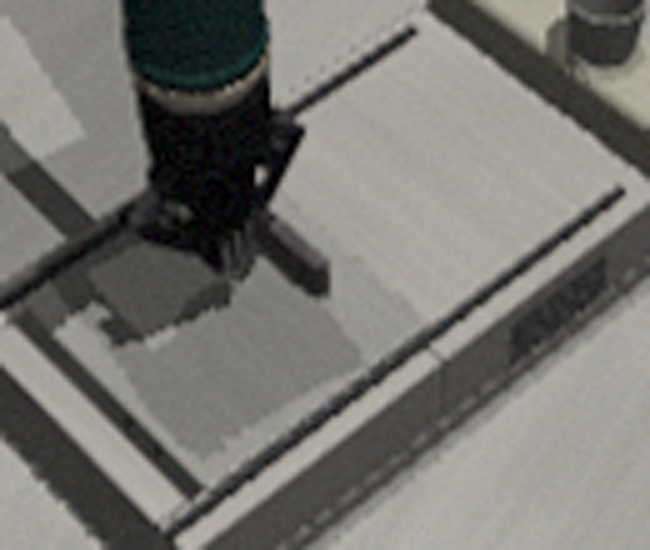

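```bash
python3 -m crank '[{"tx":0,"ty":0,"tz":0.05,"ax":0,"ay":0,"az":0,"fingers":0},{"tx":0,"ty":-0.4,"tz":0.1,"ax":0,"ay":0,"az":0,"fingers":0},{"tx":0,"ty":-0.9,"tz":0.1,"ax":0,"ay":0,"az":0,"fingers":0},{"tx":0,"ty":-1.4,"tz":0.1,"ax":0,"ay":0,"az":0,"fingers":0},{"tx":0,"ty":-2,"tz":0.1,"ax":0,"ay":0,"az":0,"fingers":0}]'
python3 - <<'E'
from h import *
rel([-.002,.106,.095])
b=r.snapshot('wrist');cv2.imwrite('pics/w6.png',b)
E
```

```text
time: 6.15
eef_pos: [0.5071, -0.0761, 0.0948]
tool_rot: [-3.108, 0.455, 0.0]
contact_force: [0.6, 0.2, 0.1]
grip_width: 0.0001
t 6.15 tcp cutter [-0.002  -0.001   0.0948] joints [-0.28  0.35  1.81  0.    0.98  1.58] F [0.6 0.2 0.1] M [ 0.   -0.05 -0.03] w 0.0001
T [ 0.   -3.57 -0.01] A [-0.  0.  0.]
```

View pics/w6.png

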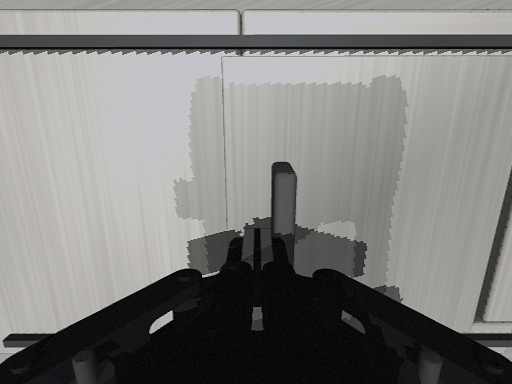

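Run:
```python
from h import *
cs=r.calibration('scene')
for dz in (0,.01,.02,.03,.04): print(dz,((proj(cs,[[.4896,-.1351,.0979+dz]])-[170,150])*5).round(0))
b=c2w([.035,-.019,.13]);print('handle end top',(proj(cs,[b,c2w([.035,-.019,.096]),c2w([-.12,-.2,.092]),c2w([.12,-.2,.092])])-[170,150])*5)
a=r.snapshot('scene')
cv2.imwrite('pics/s7.png',cv2.resize(a[130:260,170:300],None,fx=4.6,fy=4.6,interpolation=cv2.INTER_NEAREST))
o=r.observe()
for dz in (0,.01,.02,.03,.04): print(dz,((proj(cs,o['eef_pos']+[0,0,dz])-[170,130])*4.6).round(0))
print((proj(cs,[c2w([-.12,-.2,.092]),c2w([.12,-.2,.092]),c2w([.035,-.019,.13]),c2w([-.035,-.019,.13]),c2w([.12,-.2,0])])-[170,130])*4.6)
```

```text
0 [[227. 296.]]
0.01 [[226. 287.]]
0.02 [[225. 277.]]
0.03 [[223. 267.]]
0.04 [[222. 257.]]
handle end top [[314.50305833 262.1788028 ]
 [316.63624233 294.83419844]
 [-56.63030072 309.67535551]
 [177.04068441 554.22352358]]
0 [[278. 319.]]
0.01 [[277. 310.]]
0.02 [[276. 301.]]
0.03 [[276. 292.]]
0.04 [[275. 283.]]
[[-52.09987666 376.90132707]
 [162.87742966 601.88564169]
 [289.34281367 333.20449858]
 [223.74340273 274.94461906]
 [175.71320476 670.45127665]]
```

View pics/s7.png

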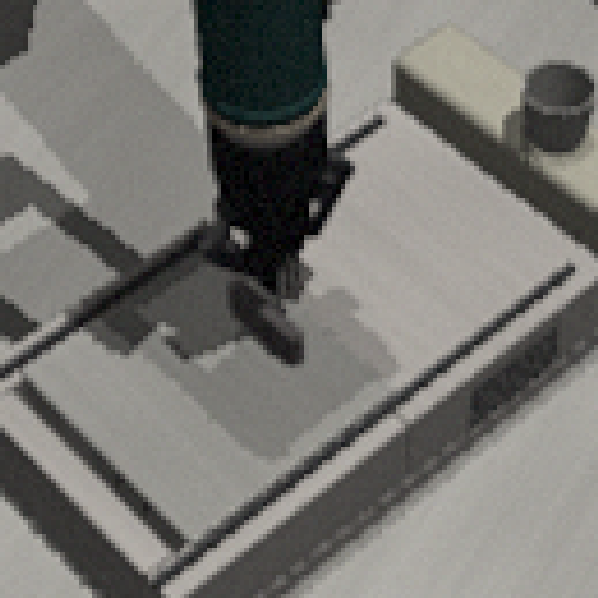

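Both views suggest the tips end well above the reported TCP, since the fingers passed over the bar again at TCP z 0.095. I'll go behind the bar and probe the plate by force.

```bash
python3 -m crank '[{"tx":0,"ty":0,"tz":-1,"ax":0,"ay":0,"az":0,"fingers":0},{"tx":0,"ty":1.0,"tz":-1.2,"ax":0,"ay":0,"az":0,"fingers":0},{"tx":0,"ty":2.0,"tz":-0.9,"ax":0,"ay":0,"az":0,"fingers":0},{"tx":0,"ty":2.0,"tz":0,"ax":0,"ay":0,"az":0,"fingers":0},{"tx":0,"ty":2.0,"tz":0.33,"ax":0,"ay":0,"az":0,"fingers":0}]';  python3 -m crank '[{"tx":0,"ty":0,"tz":0.05,"ax":0,"ay":0,"az":0,"fingers":0},{"tx":0,"ty":0,"tz":0.1,"ax":0,"ay":0,"az":0,"fingers":0},{"tx":0,"ty":0,"tz":0.15,"ax":0,"ay":0,"az":0,"fingers":0},{"tx":0,"ty":0,"tz":0.2,"ax":0,"ay":0,"az":0,"fingers":0},{"tx":0,"ty":0,"tz":0.2,"ax":0,"ay":0,"az":0,"fingers":0}]'
python3 - <<'E'
from h import *
rel([-.002,-.062,.075])
b=r.snapshot('wrist');cv2.imwrite('pics/w7.png',b)
E
```

```text
time: 6.75
eef_pos: [0.4883, -0.1351, 0.0835]
tool_rot: [-3.108, 0.457, 0.004]
contact_force: [-1.1, 1.4, 0.3]
grip_width: -0.0001
time: 7.25
eef_pos: [0.4899, -0.135, 0.0792]
tool_rot: [3.108, -0.454, 0.001]
contact_force: [0.0, -0.1, 0.3]
grip_width: 0.0002
t 7.25 tcp cutter [-0.0016 -0.0624  0.0792] joints [-0.4   0.37  1.84 -0.    0.93  1.46] F [ 0.  -0.1  0.3] M [ 0.05  0.06 -0.02] w 0.0002
T [-0.01 -0.01  0.14] A [ 0. -0.  0.]
```

View pics/w7.png

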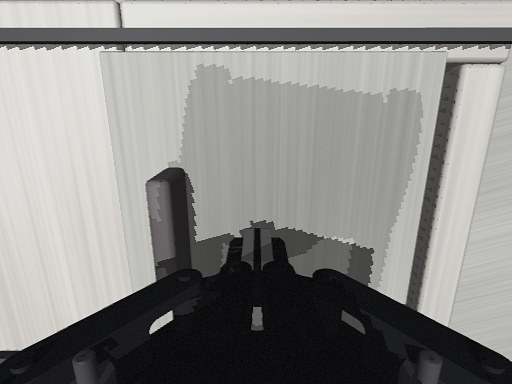

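```bash
python3 -m crank '[{"tx":0,"ty":0,"tz":0.05,"ax":0,"ay":0,"az":0,"fingers":0},{"tx":0,"ty":0,"tz":0.1,"ax":0,"ay":0,"az":0,"fingers":0},{"tx":0,"ty":0,"tz":0.15,"ax":0,"ay":0,"az":0,"fingers":0},{"tx":0,"ty":0,"tz":0.15,"ax":0,"ay":0,"az":0,"fingers":0},{"tx":0,"ty":0,"tz":0.15,"ax":0,"ay":0,"az":0,"fingers":0}]'; python3 -m crank '[{"tx":0,"ty":0,"tz":0.05,"ax":0,"ay":0,"az":0,"fingers":0},{"tx":0,"ty":0,"tz":0.1,"ax":0,"ay":0,"az":0,"fingers":0},{"tx":0,"ty":0,"tz":0.15,"ax":0,"ay":0,"az":0,"fingers":0},{"tx":0,"ty":0,"tz":0.15,"ax":0,"ay":0,"az":0,"fingers":0},{"tx":0,"ty":0,"tz":0.15,"ax":0,"ay":0,"az":0,"fingers":0}]'
```

```text
time: 7.8
eef_pos: [0.4895, -0.1351, 0.0744]
tool_rot: [3.108, -0.455, -0.0]
contact_force: [-0.5, 0.7, -0.4]
grip_width: 0.0002
time: 8.3
eef_pos: [0.4895, -0.1351, 0.0699]
tool_rot: [3.108, -0.455, -0.0]
contact_force: [0.8, 0.3, 1.1]
grip_width: 0.0
```

```bash
python3 -m crank '[{"tx":0,"ty":-0.4,"tz":0,"ax":0,"ay":0,"az":0,"fingers":0},{"tx":0,"ty":-0.8,"tz":0,"ax":0,"ay":0,"az":0,"fingers":0},{"tx":0,"ty":-1.2,"tz":0,"ax":0,"ay":0,"az":0,"fingers":0},{"tx":0,"ty":-1.6,"tz":0,"ax":0,"ay":0,"az":0,"fingers":0},{"tx":0,"ty":-2,"tz":0,"ax":0,"ay":0,"az":0,"fingers":0}]'
python3 - <<'E'
from h import *
rel([-.002,.106,.070])
b=r.snapshot('wrist');cv2.imwrite('pics/w8.png',b)
E
```

```text
time: 8.8
eef_pos: [0.5071, -0.0767, 0.07]
tool_rot: [3.108, -0.454, 0.0]
contact_force: [-0.8, -3.2, 0.6]
grip_width: 0.0003
t 8.8 tcp cutter [-0.0019 -0.0016  0.07  ] joints [-0.28  0.39  1.83 -0.    0.92  1.58] F [-0.8 -3.2  0.6] M [-0.47  0.13  0.02] w 0.0003
T [-0.   -3.59 -0.  ] A [ 0. -0.  0.]
```

View pics/w8.png

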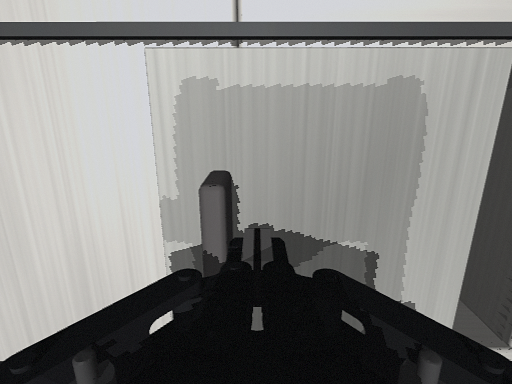

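Contact now: about 3 N of sliding friction, and the cover is moving. I'll continue.

```bash
python3 -m crank '[{"tx":0,"ty":-0.7,"tz":0,"ax":0,"ay":0,"az":0,"fingers":0},{"tx":0,"ty":-1.4,"tz":0,"ax":0,"ay":0,"az":0,"fingers":0},{"tx":0,"ty":-2.1,"tz":0,"ax":0,"ay":0,"az":0,"fingers":0},{"tx":0,"ty":-2.7,"tz":0,"ax":0,"ay":0,"az":0,"fingers":0},{"tx":0,"ty":-3.2,"tz":0,"ax":0,"ay":0,"az":0,"fingers":0}]'; python3 -m crank '[{"tx":0,"ty":-0.05,"tz":0,"ax":0,"ay":0,"az":0,"fingers":0},{"tx":0,"ty":-0.1,"tz":0,"ax":0,"ay":0,"az":0,"fingers":0},{"tx":0,"ty":-0.15,"tz":0,"ax":0,"ay":0,"az":0,"fingers":0},{"tx":0,"ty":-0.2,"tz":0,"ax":0,"ay":0,"az":0,"fingers":0},{"tx":0,"ty":-0.2,"tz":0,"ax":0,"ay":0,"az":0,"fingers":0}]'
python3 - <<'E'
from h import *
rel([-.002,.106,.070])
cv2.imwrite('pics/top9.png',cv2.resize(r.snapshot('top')[140:290,160:350],None,fx=4,fy=4,interpolation=cv2.INTER_CUBIC))
E
```

```text
time: 9.35
eef_pos: [0.5345, 0.0154, 0.0699]
tool_rot: [3.108, -0.454, -0.0]
contact_force: [-0.6, -4.0, 0.2]
grip_width: -0.0001
time: 9.85
eef_pos: [0.5357, 0.0196, 0.0698]
tool_rot: [3.108, -0.456, -0.001]
contact_force: [1.0, -1.1, -0.7]
grip_width: 0.0002
t 9.85 tcp cutter [-0.0021  0.0989  0.0698] joints [-0.09  0.42  1.78 -0.    0.94  1.77] F [ 1.  -1.1 -0.7] M [-0.18  0.11  0.01] w 0.0002
T [ 0.   -0.24 -0.01] A [ 0.  0. -0.]
```

View pics/top9.png

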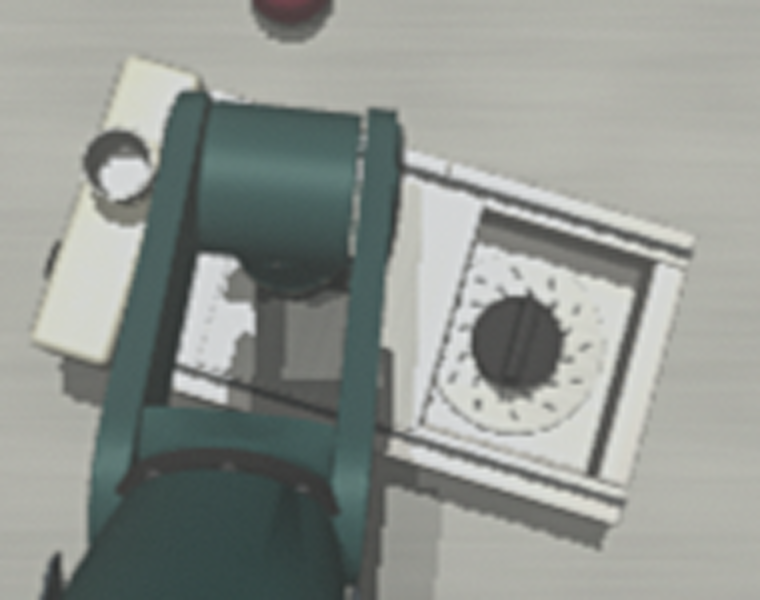

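The well is uncovered: the cap is at crop (517,341) and the cover's edge runs along (475,230)-(420,430). I'll measure both.

Run:
```python
from h import *
cal=r.calibration('top')
f=lambda p,z: w2c(ray(cal,np.array(p)/4+[160,140],z)[0]).round(4)
print('edge',f([475,230],.096),f([420,430],.096))
print('capbar',f([530,292],.086),f([507,385],.086),f([517,341],.054))
for t in ('cap','cap_bar'):
    for d in r.outline_of('top',t)[:1]:
        m=d['region'];ys,xs=np.nonzero(m);print(t,d['confidence'],d['extent'],w2c(ray(cal,[xs.mean(),ys.mean()],.06)[0]),w2c(ray(cal,[d['extent'][:2]],.054)[0]))
print('z-lever',)
```

```text
edge [ 0.0711 -0.0273  0.096 ] [-0.0925 -0.0303  0.096 ]
capbar [ 0.0378 -0.0837  0.086 ] [-0.0384 -0.0865  0.086 ] [ 0.0008 -0.0874  0.054 ]
cap 0.7 [290.4, 225.1, 25.9, 20.2] [ 0.00052771 -0.08690208  0.06      ] [ 0.0023654 -0.0908531  0.054    ]
cap_bar 0.86 [291.2, 224.8, 20.2, 23.6] [ 0.00038723 -0.08828342  0.06      ] [ 0.0040672  -0.09308102  0.054     ]
z-lever
```

```bash
python3 -m crank '[{"tx":0,"ty":-0.08,"tz":0,"ax":0,"ay":0,"az":0,"fingers":0},{"tx":0,"ty":-0.16,"tz":0,"ax":0,"ay":0,"az":0,"fingers":0},{"tx":0,"ty":-0.24,"tz":0,"ax":0,"ay":0,"az":0,"fingers":0},{"tx":0,"ty":-0.3,"tz":0,"ax":0,"ay":0,"az":0,"fingers":0},{"tx":0,"ty":-0.3,"tz":0,"ax":0,"ay":0,"az":0,"fingers":0}]'
python3 - <<'E'
from h import *
rel([0,-.088,.13])
E
```

```text
time: 10.5
eef_pos: [0.5386, 0.0292, 0.0699]
tool_rot: [-3.108, 0.455, 0.0]
contact_force: [-1.5, -0.3, -0.5]
grip_width: -0.0002
t 10.5 tcp cutter [-0.002   0.1089  0.0699] joints [-0.07  0.42  1.78  0.    0.94  1.79] F [-1.5 -0.3 -0.5] M [-0.12  0.13  0.02] w -0.0002
T [ 0.07  6.56 -2.01] A [-0.  0.  0.]
```

```bash
python3 -m crank '[{"tx":0,"ty":0,"tz":-1.5,"ax":0,"ay":0,"az":0,"fingers":0},{"tx":0.05,"ty":1.6,"tz":-2,"ax":0,"ay":0,"az":0,"fingers":0.35},{"tx":0.05,"ty":3.2,"tz":-2,"ax":0,"ay":0,"az":0,"fingers":0.35},{"tx":0.05,"ty":4.8,"tz":-2,"ax":0,"ay":0,"az":0,"fingers":0.35},{"tx":0.05,"ty":6.4,"tz":-2,"ax":0,"ay":0,"az":0,"fingers":0.35}]'
python3 - <<'E'
from h import *
rel([0,-.088,.13])
cal=r.calibration('wrist');o=r.observe();T=R.from_rotvec(o['tool_rot'])
for k in (0,.01,.02,.03,.04,.05): print(k,proj(cal,[o['eef_pos']+T.apply([x,0,-k]) for x in(.011,0)]).round(0).tolist())
b=r.snapshot('wrist');cv2.imwrite('pics/w10.png',b)
print(proj(cal,[c2w([.034,-.09,.086]),c2w([-.034,-.09,.086])]).round(0).tolist())
cal=r.calibration('top');im=r.snapshot('top')
cv2.imwrite('pics/top10.png',cv2.resize(im[140:290,160:350],None,fx=4,fy=4,interpolation=cv2.INTER_CUBIC))
E
```

```text
time: 11.0
eef_pos: [0.4854, -0.157, 0.1306]
tool_rot: [-3.109, 0.454, -0.004]
contact_force: [1.4, -0.5, -0.5]
grip_width: 0.0297
t 11.0 tcp cutter [ 0.0003 -0.0847  0.1306] joints [-0.45  0.3   1.78  0.    1.06  1.41] F [ 1.4 -0.5 -0.5] M [ 0.    0.01 -0.04] w 0.0297
T [-0.01  0.11  0.02] A [-0.   -0.02  0.  ]
0 [[255.0, 204.0], [255.0, 219.0]]
0.01 [[254.0, 209.0], [254.0, 225.0]]
0.02 [[254.0, 215.0], [254.0, 232.0]]
0.03 [[254.0, 221.0], [254.0, 239.0]]
0.04 [[254.0, 228.0], [254.0, 248.0]]
0.05 [[254.0, 237.0], [254.0, 257.0]]
[[262.0, 158.0], [261.0, 238.0]]
```

View pics/w10.png

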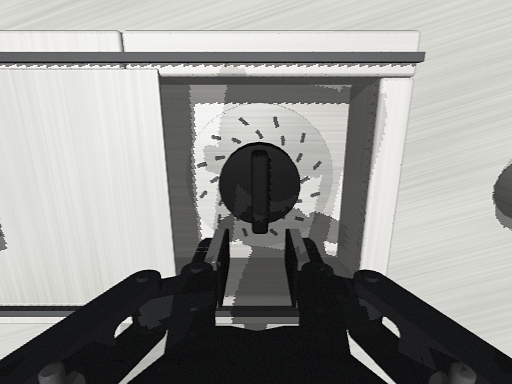

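View pics/top10.png

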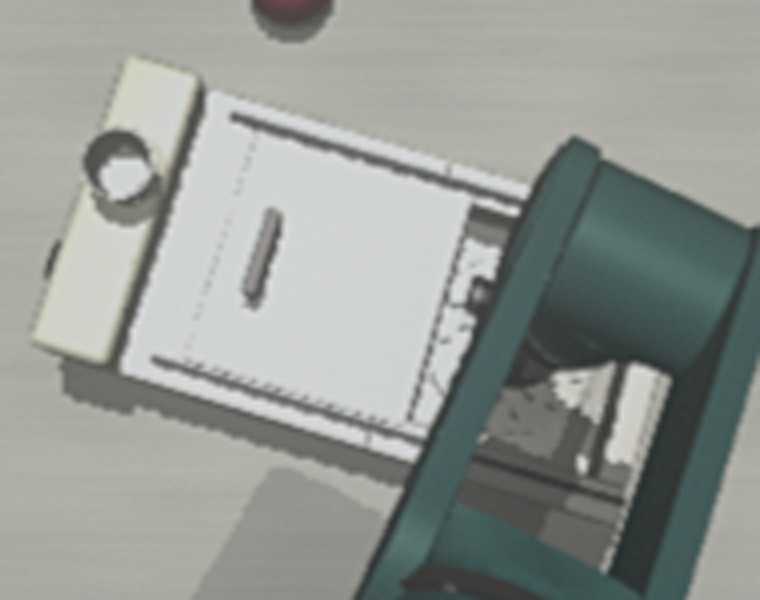

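The cover is well open. The tips at row 229 mean they end about 40 mm behind the reported TCP, which fits the probe. The bar in the wrist view runs (260,152)-(260,232), about 4 mm further +x than predicted. I'll descend onto the bar carefully.

```bash
python3 -m crank '[{"tx":0.06,"ty":0.15,"tz":0.9,"ax":0,"ay":0,"az":0,"fingers":0.4},{"tx":0.06,"ty":0.15,"tz":1.8,"ax":0,"ay":0,"az":0,"fingers":0.4},{"tx":0.06,"ty":0.15,"tz":2.4,"ax":0,"ay":0,"az":0,"fingers":0.4},{"tx":0.06,"ty":0.15,"tz":2.8,"ax":0,"ay":0,"az":0,"fingers":0.4},{"tx":0.06,"ty":0.15,"tz":2.8,"ax":0,"ay":0,"az":0,"fingers":0.4}]'
python3 - <<'E'
from h import *
rel([0.002,-.088,.035])
b=r.snapshot('wrist');cv2.imwrite('pics/w11.png',b);cv2.imwrite('pics/w11c.png',cv2.resize(b[120:320,150:370],None,fx=3,fy=3,interpolation=cv2.INTER_CUBIC))
cal=r.calibration('wrist')
print(proj(cal,[c2w([.034,-.09,.086]),c2w([-.034,-.09,.086])]).round(0).tolist())
E
```

```text
time: 11.6
eef_pos: [0.4848, -0.1594, 0.0447]
tool_rot: [-3.107, 0.455, 0.004]
contact_force: [0.1, 0.5, 0.0]
grip_width: 0.0344
t 11.6 tcp cutter [ 0.0005 -0.0872  0.0447] joints [-0.45  0.43  1.86  0.    0.86  1.41] F [0.1 0.5 0. ] M [-0.02 -0.04 -0.03] w 0.0344
T [0.05 0.03 0.32] A [-0.01  0.02  0.  ]
[[259.0, 188.0], [259.0, 305.0]]
```

View pics/w11c.png

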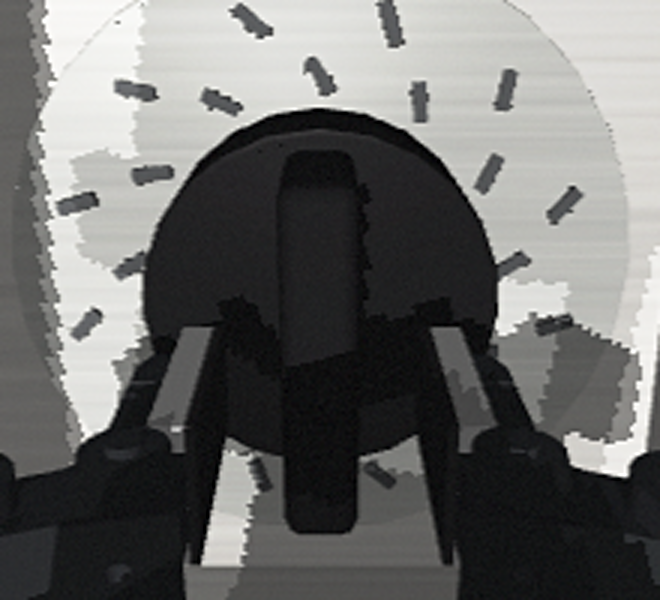

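```bash
python3 -m crank '[{"tx":0.05,"ty":0.0,"tz":0.15,"ax":0,"ay":0,"az":0,"fingers":0.4},{"tx":0.05,"ty":0.0,"tz":0.3,"ax":0,"ay":0,"az":0,"fingers":0.4},{"tx":0.05,"ty":0.0,"tz":0.45,"ax":0,"ay":0,"az":0,"fingers":0.4},{"tx":0.05,"ty":0.0,"tz":0.5,"ax":0,"ay":0,"az":0,"fingers":0.4},{"tx":0.05,"ty":0.0,"tz":0.5,"ax":0,"ay":0,"az":0,"fingers":0.4}]';python3 -m crank '[{"tx":0,"ty":0.0,"tz":0.06,"ax":0,"ay":0,"az":0,"fingers":0.4},{"tx":0,"ty":0.0,"tz":0.12,"ax":0,"ay":0,"az":0,"fingers":0.4},{"tx":0,"ty":0.0,"tz":0.18,"ax":0,"ay":0,"az":0,"fingers":0.4},{"tx":0,"ty":0.0,"tz":0.24,"ax":0,"ay":0,"az":0,"fingers":0.4},{"tx":0,"ty":0.0,"tz":0.24,"ax":0,"ay":0,"az":0,"fingers":0.4}]'
python3 - <<'E'
from h import *
rel([0.003,-.088,.022])
b=r.snapshot('wrist');cv2.imwrite('pics/w12.png',b);cv2.imwrite('pics/w12c.png',cv2.resize(b[120:320,150:370],None,fx=3,fy=3,interpolation=cv2.INTER_CUBIC))
E
```

```text
time: 12.15
eef_pos: [0.4867, -0.1609, 0.0308]
tool_rot: [-3.108, 0.455, 0.001]
contact_force: [-0.3, 0.3, -0.2]
grip_width: 0.0341
time: 12.65
eef_pos: [0.4867, -0.1609, 0.0235]
tool_rot: [-3.108, 0.455, 0.001]
contact_force: [0.9, -0.1, -0.1]
grip_width: 0.0344
t 12.65 tcp cutter [ 0.0027 -0.0881  0.0235] joints [-0.45  0.46  1.87 -0.    0.81  1.41] F [ 0.9 -0.1 -0.1] M [-0.02 -0.    0.02] w 0.0344
T [ 0.01 -0.    0.05] A [ 0.  0. -0.]
```

View pics/w12c.png

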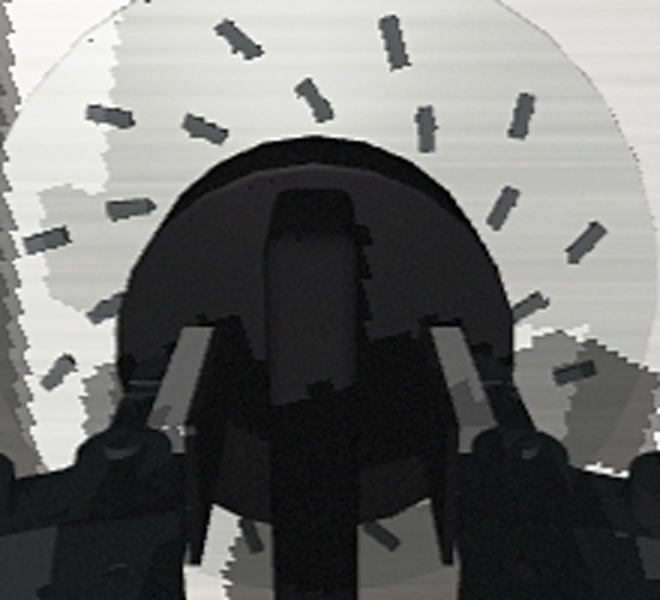

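The bar is straddled, at crop column 310 against a finger mid-line of about 322, so I'll shift about 2 mm and close.

```bash
python3 -m crank '[{"tx":0,"ty":-0.05,"tz":0.05,"ax":0,"ay":0,"az":0,"fingers":0.4},{"tx":0,"ty":-0.05,"tz":0.05,"ax":0,"ay":0,"az":0,"fingers":0.1},{"tx":0,"ty":-0.05,"tz":0.05,"ax":0,"ay":0,"az":0,"fingers":0.05},{"tx":0,"ty":-0.05,"tz":0.05,"ax":0,"ay":0,"az":0,"fingers":0.05},{"tx":0,"ty":-0.05,"tz":0.05,"ax":0,"ay":0,"az":0,"fingers":0.05}]' 40
python3 - <<'E'
from h import *
rel([0.003,-.088,.022])
b=r.snapshot('wrist');cv2.imwrite('pics/w13c.png',cv2.resize(b[120:320,150:370],None,fx=3,fy=3,interpolation=cv2.INTER_CUBIC))
E
```

```text
time: 13.2
eef_pos: [0.4874, -0.1595, 0.0223]
tool_rot: [3.108, -0.455, 0.0]
contact_force: [-0.2, 0.6, 0.5]
grip_width: 0.0134
t 13.2 tcp cutter [ 0.003  -0.0866  0.0223] joints [-0.45  0.46  1.87 -0.    0.8   1.41] F [-0.2  0.6  0.5] M [ 0.04 -0.07  0.02] w 0.0134
T [-0.    0.05  0.01] A [ 0. -0. -0.]
```

View pics/w13c.png

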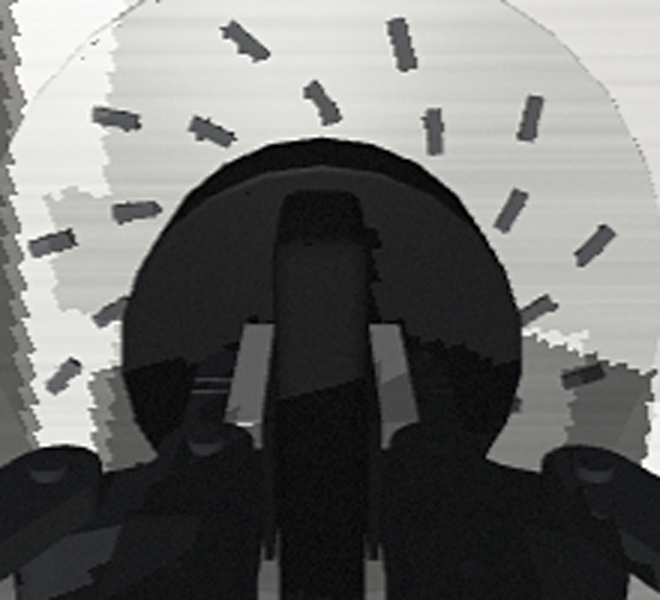

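The bar is gripped (13.4 mm) with no side load. Try counter-clockwise first (right-hand thread unscrews this way), 0.25 rad.

```bash
python3 -m crank '[{"tx":0,"ty":0,"tz":0,"ax":0,"ay":0,"az":-0.4,"fingers":0.05},{"tx":0,"ty":0,"tz":0,"ax":0,"ay":0,"az":-0.8,"fingers":0.05},{"tx":0,"ty":0,"tz":0,"ax":0,"ay":0,"az":-1.2,"fingers":0.05},{"tx":0,"ty":0,"tz":0,"ax":0,"ay":0,"az":-1.6,"fingers":0.05},{"tx":0,"ty":0,"tz":0,"ax":0,"ay":0,"az":-1.8,"fingers":0.05}]'
python3 - <<'E'
from h import *
rel([0.003,-.0866,.022])
b=r.snapshot('wrist');cv2.imwrite('pics/w14c.png',cv2.resize(b[120:320,150:370],None,fx=3,fy=3,interpolation=cv2.INTER_CUBIC))
E
```

```text
time: 13.75
eef_pos: [0.4873, -0.1596, 0.0223]
tool_rot: [3.141, -0.06, 0.0]
contact_force: [0.8, -0.1, 0.8]
grip_width: 0.0132
t 13.75 tcp cutter [ 0.0029 -0.0866  0.0223] joints [-0.45  0.46  1.87 -0.    0.8   1.16] F [ 0.8 -0.1  0.8] M [ 0.06 -0.04 -0.03] w 0.0132
T [ 0.   -0.    0.01] A [ 0.   -0.    1.81]
```

View pics/w14c.png

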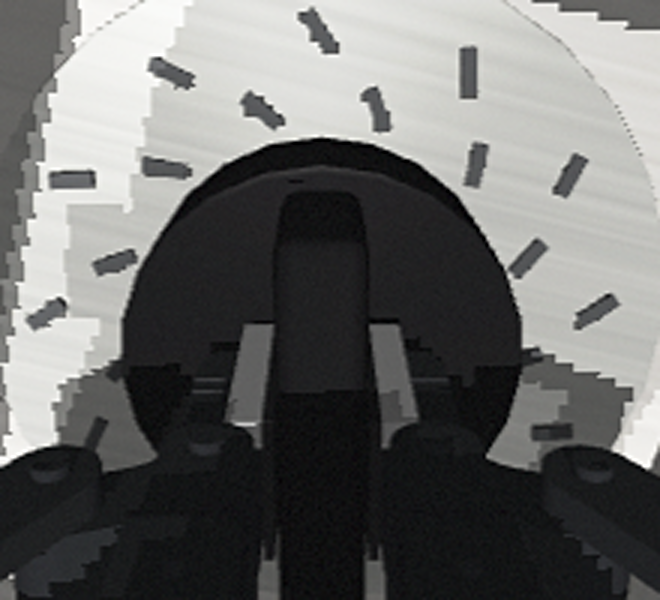

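It turned freely through 0.25 rad, past any wrong-way stop, with no torque and the bar still fixed in the grip. So the thread is right-hand. Continue to about 1.33 rad.

```bash
python3 -m crank '[{"tx":0,"ty":0,"tz":0,"ax":0,"ay":0,"az":-0.8,"fingers":0.05},{"tx":0,"ty":0,"tz":0,"ax":0,"ay":0,"az":-1.6,"fingers":0.05},{"tx":0,"ty":0,"tz":0,"ax":0,"ay":0,"az":-2.4,"fingers":0.05},{"tx":0,"ty":0,"tz":0,"ax":0,"ay":0,"az":-3.2,"fingers":0.05},{"tx":0,"ty":0,"tz":0,"ax":0,"ay":0,"az":-4,"fingers":0.05}]';  python3 -m crank '[{"tx":0,"ty":0,"tz":0,"ax":0,"ay":0,"az":-0.8,"fingers":0.05},{"tx":0,"ty":0,"tz":0,"ax":0,"ay":0,"az":-1.6,"fingers":0.05},{"tx":0,"ty":0,"tz":0,"ax":0,"ay":0,"az":-2.4,"fingers":0.05},{"tx":0,"ty":0,"tz":0,"ax":0,"ay":0,"az":-3.1,"fingers":0.05},{"tx":0,"ty":0,"tz":0,"ax":0,"ay":0,"az":-3.7,"fingers":0.05}]'
python3 - <<'E'
from h import *
rel([0.003,-.0866,.022])
b=r.snapshot('wrist');cv2.imwrite('pics/w15c.png',cv2.resize(b[120:320,150:370],None,fx=3,fy=3,interpolation=cv2.INTER_CUBIC))
E
```

```text
time: 14.3
eef_pos: [0.4873, -0.1595, 0.0223]
tool_rot: [3.035, 0.811, -0.0]
contact_force: [-0.6, 0.6, 1.2]
grip_width: 0.0136
time: 14.8
eef_pos: [0.4873, -0.1596, 0.0223]
tool_rot: [2.727, 1.559, -0.0]
contact_force: [0.5, -0.1, -0.1]
grip_width: 0.0135
t 14.8 tcp cutter [ 0.0029 -0.0866  0.0223] joints [-0.45  0.46  1.87 -0.    0.8   0.08] F [ 0.5 -0.1 -0.1] M [ 0.   -0.02 -0.01] w 0.0135
T [0.   0.   0.01] A [0.   0.   9.52]
```

View pics/w15c.png

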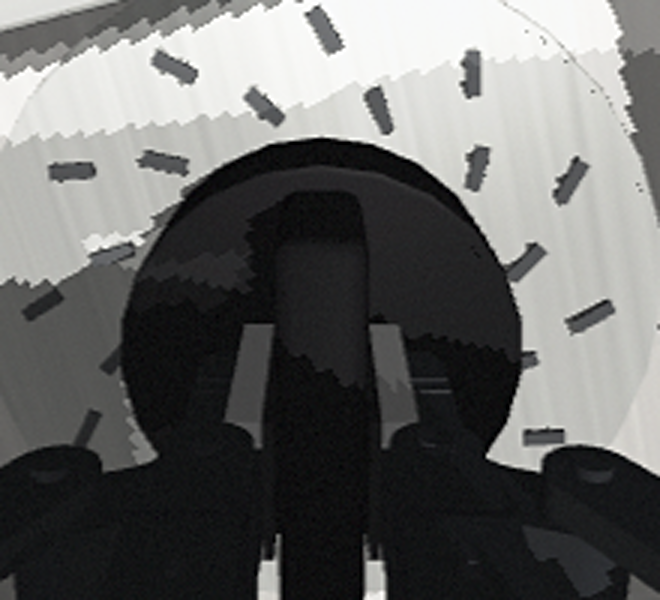

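The cap turned with the gripper by 1.33 rad without resistance. Lift straight up, gently at first.

```bash
python3 -m crank '[{"tx":0,"ty":0,"tz":-0.05,"ax":0,"ay":0,"az":0,"fingers":0.05},{"tx":0,"ty":0,"tz":-0.12,"ax":0,"ay":0,"az":0,"fingers":0.05},{"tx":0,"ty":0,"tz":-0.2,"ax":0,"ay":0,"az":0,"fingers":0.05},{"tx":0,"ty":0,"tz":-0.3,"ax":0,"ay":0,"az":0,"fingers":0.05},{"tx":0,"ty":0,"tz":-0.4,"ax":0,"ay":0,"az":0,"fingers":0.05}]'
python3 - <<'E'
from h import *
rel([0.003,-.0866,.13])
b=r.snapshot('wrist');cv2.imwrite('pics/w16c.png',cv2.resize(b[120:320,150:370],None,fx=3,fy=3,interpolation=cv2.INTER_CUBIC))
E
```

```text
time: 15.35
eef_pos: [0.4874, -0.1595, 0.0346]
tool_rot: [2.73, 1.554, -0.0]
contact_force: [0.1, 0.2, -0.8]
grip_width: 0.0133
t 15.35 tcp cutter [ 0.003  -0.0866  0.0346] joints [-0.45  0.44  1.86 -0.    0.83  0.08] F [ 0.1  0.2 -0.8] M [-0.03 -0.   -0.06] w 0.0133
T [ 0.    0.   -3.18] A [ 0.  -0.   9.5]
```

View pics/w16c.png

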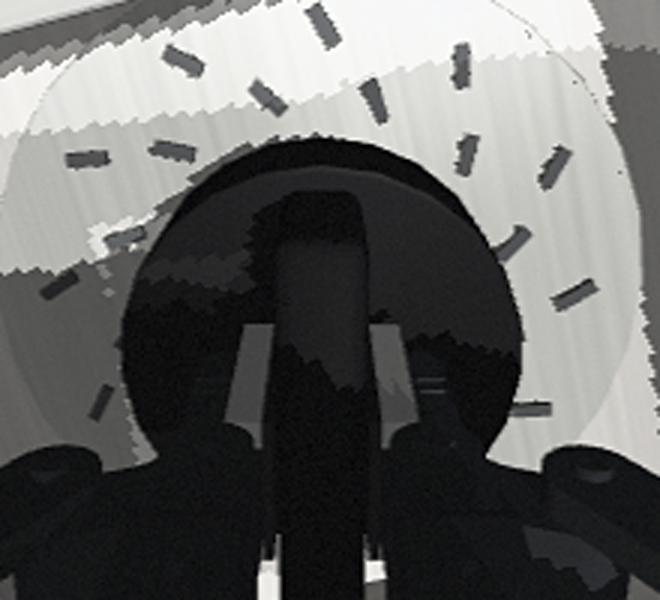

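The cap is rising with the gripper: it looks unchanged in view while the disc recedes. I'll lift to about 115 mm in total.

```bash
python3 -m crank '[{"tx":0,"ty":0,"tz":-0.3,"ax":0,"ay":0,"az":0,"fingers":0.05},{"tx":0,"ty":0,"tz":-0.8,"ax":0,"ay":0,"az":0,"fingers":0.05},{"tx":0,"ty":0,"tz":-1.4,"ax":0,"ay":0,"az":0,"fingers":0.05},{"tx":0,"ty":0,"tz":-2,"ax":0,"ay":0,"az":0,"fingers":0.05},{"tx":0,"ty":0,"tz":-2.5,"ax":0,"ay":0,"az":0,"fingers":0.05}]';python3 -m crank '[{"tx":0,"ty":0,"tz":-0.4,"ax":0,"ay":0,"az":0,"fingers":0.05},{"tx":0,"ty":0,"tz":-0.75,"ax":0,"ay":0,"az":0,"fingers":0.05},{"tx":0,"ty":0,"tz":-0.9,"ax":0,"ay":0,"az":0,"fingers":0.05},{"tx":0,"ty":0,"tz":-0.9,"ax":0,"ay":0,"az":0,"fingers":0.05},{"tx":0,"ty":0,"tz":-0.9,"ax":0,"ay":0,"az":0,"fingers":0.05}]'
python3 - <<'E'
from h import *
rel([0.003,-.0866,.136])
a=r.snapshot('scene');b=r.snapshot('wrist');c=r.snapshot('top')
cv2.imwrite('pics/f.png',np.hstack([cv2.resize(a[100:290,130:350],(400,345)),cv2.resize(b,(400,345))]));cv2.imwrite('pics/ft.png',c)
E
```

```text
time: 15.9
eef_pos: [0.4875, -0.1596, 0.1108]
tool_rot: [2.729, 1.554, 0.001]
contact_force: [0.2, 0.2, -1.0]
grip_width: 0.0133
time: 16.4
eef_pos: [0.4869, -0.1594, 0.1358]
tool_rot: [-2.729, -1.555, 0.001]
contact_force: [0.6, -0.0, -1.2]
grip_width: 0.0134
t 16.4 tcp cutter [ 0.0025 -0.0865  0.1358] joints [-0.45  0.3   1.77 -0.    1.07  0.08] F [ 0.6 -0.  -1.2] M [-0.03  0.04 -0.01] w 0.0134
T [ 0.    0.02 -0.01] A [-0.   0.   9.5]
```

View pics/f.png

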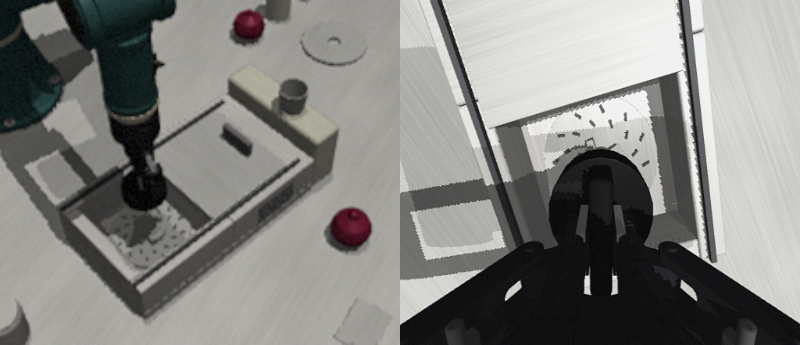

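View pics/ft.png

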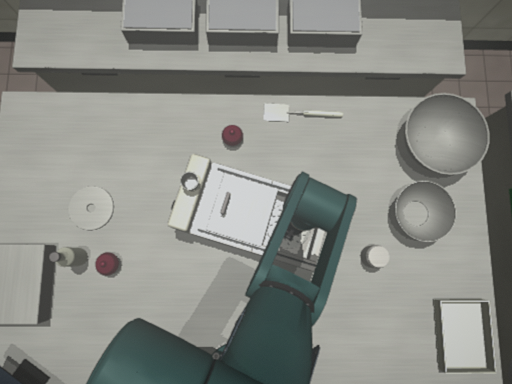

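The cap hangs upright above the well, the cover is open and the bystanders look unmoved. One last numeric check of the cover and settling, then I'll hand in.

Run:
```python
from h import *
cal=r.calibration('top')
f=lambda p,z: w2c(ray(cal,np.array(p)/4+[160,140],z)[0]).round(4)
print('cover +y edge/-y edge/handle',f([250,135],.096),f([185,350],.096),f([470,207],.096),f([412,418],.096),f([262,258],.13))
o=r.observe();print(o['time'],o['grip_width'],np.abs(o['joint_vel']).max())
r.close_job()
```

```text
cover +y edge/-y edge/handle [0.0919 0.1667 0.096 ] [-0.0867  0.1632  0.096 ] [ 0.0878 -0.0183  0.096 ] [-0.0854 -0.0217  0.096 ] [-0.0038  0.1248  0.13  ]
16.55 0.013460401312076169 0.0032520835935285555
the job is handed in; nothing more can be done
```

I slid the cover open, unscrewed the cap and lifted it off. The job was handed in at 16.6 s with the gripper still holding the cap over the well.

- **Cover:** pushed open with shut fingers. The last picture puts its travel at about 0.16 m, good to roughly 4 mm, against the 0.14 m needed.
- **Thread:** right-hand. I tried counter-clockwise first and it turned freely past any wrong-way stop, so I never tried the other way. Total turn was 1.33 rad, with no noticeable resistance.
- **Cap:** raised 113 mm straight up, with the 13.4 mm grip unchanged and the arm practically still. In the last pictures it hangs upright above the well, touching nothing, and the bystanders look unmoved by eye.

**What disagreed:** the reported tool tip is about 40 mm beyond where the cameras and contact show the finger ends. Because of that, my first two pushes passed over the cover's handle without moving it. After a force-checked descent I worked lower by that amount and allowed for it in the cap grasp.

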